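# Clamp the casting and hold the core slide out to its mark

### The arm

A 6-joint arm with a two-finger parallel gripper is mounted at the origin on the work surface. World frame = base frame: x ahead of the robot, y to its left, z up, the work surface at z = 0. Lengths are in m, angles in rad, forces in N, time in s.
With the tool pointing down it reaches from about 0.325 to 0.775 m from the base axis. Payload 5.5 kg.
Tool frame: the origin (TCP) lies at the centre of the arm's flange, where the gripper is bolted on; the fingertips stand arm.tips_ahead ahead of it and the grasp point (between the pads) lies 163 mm ahead of it (arm.tips_ahead is the distance from the TCP to the fingertips, in m); z points along the fingers, y is the line along which they close (so a half turn about z gives the same grasp; the last joint's range is limited). The gripper opens to 88 mm and grips with 3 to 60 N. Pads are 20 mm wide; open, the fingers measure 115 mm over their backs; the gripper's body (75 mm by 178 mm) begins 61 mm behind the grasp point.
Start: joints at [1.15, 0.091, 1.231, -0, 1.82, -0.057], TCP at [0.214, 0.561, 0.405] pointing down, gripper open.
Joint ranges: [-2.87, 2.87], [-0.86, 2.18], [0.17, 2.46], [-1.51, 4.65], [0.06, 2.69], [-2.65, 2.65]. Speed limits (rad/s): [2.57, 2.57, 3.01, 3.14, 3.14, 3.14].

### API

Orientations are given as a 3x3 rotation matrix whose columns are the frame's x, y, z axes.
In Python, from cell import arm, eyes, telemetry, hand_in gives the robot as it stands (arm), with the cameras (eyes), the job as plain functions and the readings (telemetry).
- The arm moves only by the shell command python3 drive.py 'ROWS'. ROWS is a JSON object with one list for each field, all of the same length, 1 to 5, a row being the entries at one place: dx, dy, dz (the shift in shares of 0.5 m (1.0 is 0.5 m)), wx, wy, wz (a rotation vector in fractions of the full range, 1 being 180 degrees), jaw (the finger opening in m); each row is the pose to reach, as a shift and turn from the pose commanded when the command began, along the tool's axes at that moment; what a row does not reach only later rows make up. A row lasts 1/10 s, in which the tool goes at most 0.05 m and 0.15 rad, less where a joint would pass 70% of its speed; a pose out of reach is approached as far as the arm can. The fingers move at their own pace and stop on an object; the grip force is fixed at half the most. Time passes only in rows, so rows that do not move let the fingers close. It prints the time, the measured TCP pose, the force, the opening and the grip force at its end. A shift or turn number past 1, either way, is cut back to 1. Input that does not fit is refused with a message, and nothing moves.
- telemetry.read_state(): the state, without advancing time (a new reading comes with each control period).
- eyes.grab_frame(name): name is "side" or "top"; returns the picture (400x640x3 uint8, blue, green, red); there is no depth.
- eyes.camera_model(name): a dict with "vfov" (degrees; the focal length in pixels is half the picture's height over the tangent of half this angle, whatever the lens; pixels are square), "cx", "cy" (the principal point, pixels), "dist" ([k1, k2, p1, p2, k3] as OpenCV has them; the pictures are not rectified), "R" (3x3) and "t" (3): a world point X has camera coordinates R X + t. Camera axes: x right, y down, z forward; pixel columns grow to the right and rows downward; lengths in m; the calibration is good to about 2 mm. A picture is of the moment at which its call begins. camera_model takes no time and is no camera call.
- hand_in(): hands the job in; it is judged then, once.
The state is a dict: "time_s": time; "joint_pos": joint angles; "qvel": joint speeds; "tau": joint torques, N m; "eef_pos": TCP position; "tcp_rot": TCP orientation; "wrist_force": force on the tool from outside, world axes, zero at the start; "moment": the same for the moment, N m; "opening": finger opening in m; "grasp_force": force on a finger pad.
Only numpy, scipy, OpenCV 4.12 (cv2) and the standard library are available. Lean on these libraries where they do the work, as an engineer would, in place of code of your own. Each camera call takes 0.05 s, during which the arm holds its last target. There are 200 camera calls.

### The job

In the check fixture, swing the toggle clamp by its red bar over centre so that its pad holds the casting down. Then pull the spring-loaded slide out by its orange bar until its white index line stands within the width of the green block, and finish while still holding it there, with the casting clamped. Leave the green block's setting and all the other things on the bench and on the fixture where they are.

Things in the scene. Friction and masses are not known exactly. Their poses are not given: they have to be found in the camera images.
- nest: the check fixture, fixed: dark plate 320 x 250 x 20 mm carrying all the parts below. Origin: on the bench, under the casting's middle; z up; +x points from the pull slide to the casting, +y from the casting to the clamp's hinge. Plate spans x -185 to 135, y -115 to 135 mm. Guide rails beside the slide (y +-52 and -66) end 38 mm over the bench
- casting: the aluminium casting to be clamped, 90 x 80 x 44 mm, lying loose between eight low steel locators (about 2 mm play). Origin: centre of its underside, 20 mm above the bench; its round top boss, where the clamp pad lands, is at x 12, y 0, z 44 mm
- clamp: the toggle clamp's swinging arm, with a black rubber pad (diameter 22) 90 mm from the hinge. Origin: on the hinge axis (parallel to the nest's x), 85 mm above the bench, at x 12, y 90 mm of the nest, between two blue cheeks (tops 100 mm over the bench, y 74 to 110 mm). Its own -y runs along the arm: level when closed, 10 degrees beyond upright when open (start)
- clamp_bar (a point): middle of the red round crossbar at the clamp arm's end: diameter 14, length 90 mm, parallel to the nest's x, 125 mm from the hinge. The steel arm (14 wide, 12 thick) runs from its middle to the hinge. It starts thrown open: 208 mm above the bench, 22 mm beyond the hinge in +y. Closed: 85 mm above the bench, 125 mm from the hinge in -y
- clamp_pad (a point): centre of the pad's lower face. How the clamp acts: its over-centre spring drives it back open until the arm has swung about 45 degrees from its open stop; beyond that it closes by itself within 2 s and keeps the pad pressed on the boss with about 10 N. Pushing it off the open stop takes about 8 N at the red bar
- slide: the steel pull slide, 70 x 90 x 22 mm, with the orange bar on top and a brass core pin into the casting's slot. Origin: centre of its underside; axes as the nest's. Home (start) at the nest's x -105 mm; it can be pulled 70 mm along the nest's -x. A spring returns it: about 5 N at home, 9 N at 25 mm, 13 N at 50 mm, and about 1 N of friction
- pull_bar (a point): middle of the orange round bar on top of the slide: diameter 14, 84 mm long, parallel to the nest's y, axis 85 mm above the bench, on two posts at its ends (66 mm clear between them, 40 mm clear below). Rides with the slide; nothing stands beside the bar at either side
- index (a point): outer end of the white index line on the slide, 3 mm wide, across its top and side towards the nest's -y; it rides with the slide, 30 mm from the bar towards the casting
- band_mid (a point): top centre of the green block, 12 mm wide along x, that marks the travel, set on the ruler rail beside the slide (nest's y about -67 mm); stiff, leave it where it is. Index is at the band's middle when both have the same x in the nest's frame
- band (a joint): setting of the green block along the nest's -x (m): the index line is at its middle when the slide has been pulled out by this much (0.025 to 0.050)
- spare_casting: a second, identical bare casting lying on the bench, 90 x 80 x 44 mm; bystander. Origin: centre of its underside
- plug_gauge: blue-handled plug gauge, 78 mm long, 16 mm thick, lying on the fixture's plate; bystander. Origin: underside, mid-handle; x along it
- insert_a: round steel die insert like a thick shallow bowl, diameter 90, 32 high; bystander. Origin: underside centre
- insert_b: second round steel die insert, same as insert_a; bystander
- wrench: open-ended wrench, 200 long, lying on the bench; bystander
- hammer: hammer, 280 long, lying on the bench; bystander
- spray_can: yellow spray can, diameter 56, 160 high, standing; bystander

How it is judged:
On the way, in this order (a step that is already met when the one before it is completed fails the run):
1. the clamp is over centre and its pad presses the casting, the slide still home (z of clamp_bar in the frame of nest below 0.1 m and contact force between clamp and casting above 4 N and x of slide in the frame of nest above -0.12 m), for 0.3 s.
2. the slide is held out with its line within the green block, the casting clamped (z of clamp_bar in the frame of nest below 0.1 m and contact force between clamp and casting above 4 N and x of index in the frame of band_mid between -0.006 and 0.006 m and contact force between the fingers and slide above 3 N), for 0.5 s.
At the end, for the whole second after the job is handed in: red bar below 100 mm, its pad pressing the casting by over 4 N; casting seated (within 5 mm level, raised under 4 mm); the fingers hold the slide (over 3 N) with the index line within 6 mm of the green block's middle, all through the last second (all of step 2 and z of casting in the frame of nest below 0.024 m and x of casting in the frame of nest between -0.005 and 0.005 m and y of casting in the frame of nest between -0.005 and 0.005 m); the arm keeps its last pose, push and grip.
It fails at once if the green block was shifted by more than 4 mm (distance of band_mid from where it was at the start of the episode above 0.004 m).
It fails at once if a bystander was disturbed (moved over 20 mm) (distance of any of spare_casting, plug_gauge, insert_a, insert_b, wrench, hammer, spray_can from where it was at the start of the episode above 0.02 m).
It also fails if it takes over 51 s, if anything falls off the work surface, if the arm or the gripper's body presses on something with over 40 N, if the wrist force passes 120 N, or if a joint passes its speed limit or range.

## Working session

There is one attempt and no reset: what is moved stays moved. The work goes in short steps, Python scripts to look and compute and a shell command to move; the robot and the scene stay as the last step left them, time stands still between calls to the robot, and variables do not carry over. Pictures are saved under pics/ and viewed, at most 10 in all, crops included, and the job is handed in when it is done.

```bash
ls; mkdir -p pics; python3 - <<'E'
from cell import arm, eyes, telemetry, hand_in
import cv2
for n in("side","top"):
    cv2.imwrite(f"pics/{n}0.png",eyes.grab_frame(n)); print(eyes.camera_model(n))
s=telemetry.read_state(); print(arm.tips_ahead,s)
E
```

```text
cell.py
drive.py
pics
{'vfov': 49.492804045977415, 'cx': 315.6259881390579, 'cy': 194.74386874436578, 'dist': array([-0.08095027,  0.        ,  0.        ,  0.        ,  0.        ]), 'R': array([[ 0.99543269, -0.09501812,  0.00923646],
       [-0.04490931, -0.55145403, -0.83299556],
       [ 0.08424316,  0.82877621, -0.55320257]]), 't': array([-0.52808557,  0.12214996,  1.36164729])}
{'vfov': 49.403125727313544, 'cx': 314.6444813944364, 'cy': 193.50857143517825, 'dist': array([-0.07696601,  0.        ,  0.        ,  0.        ,  0.        ]), 'R': array([[ 0.02722261, -0.99951009,  0.01544391],
       [-0.98191689, -0.02963255, -0.18697897],
       [ 0.18734501, -0.01007458, -0.98224251]]), 't': array([-0.0488659 ,  0.54949565,  1.2278496 ])}
0.182 {'time_s': 0.1, 'joint_pos': array([ 1.15028726e+00,  9.17886381e-02,  1.23174194e+00, -2.08483740e-05,
        1.81982083e+00, -5.66857761e-02]), 'qvel': array([ 2.80439027e-04, -3.62954203e-03, -2.93252706e-03, -9.89553646e-05,
        4.81325436e-04,  7.22639033e-04]), 'tau': array([ 1.51744251e-03, -4.47859132e+01, -4.07568848e+01,  7.00221467e-02,
        2.85282440e-02, -9.35789149e-05]), 'eef_pos': array([0.21352801, 0.5607746 , 0.40362993]), 'tcp_rot': array([[-9.34541292e-01,  3.55854022e-01, -6.99522265e-04],
       [ 3.55854700e-01,  9.34539902e-01, -1.61378082e-03],
       [ 7.94610746e-05, -1.75707310e-03, -9.99998453e-01]]), 'wrist_force': array([0.15631435, 0.82581583, 0.24255561]), 'moment': array([ 0.01370232, -0.03061797, -0.01938937]), 'grasp_force': 0.0, 'opening': 0.08823117158463702}
```

View pics/side0.png

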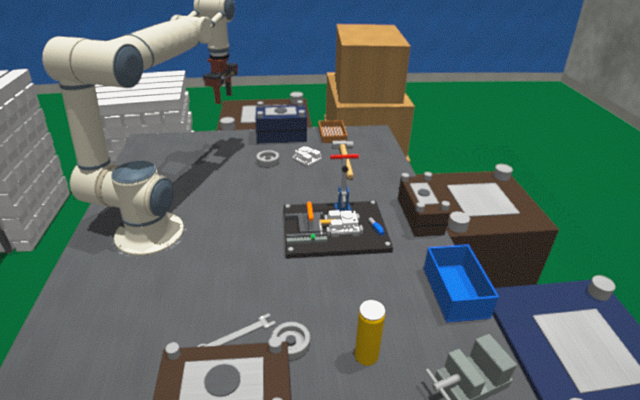

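View pics/top0.png

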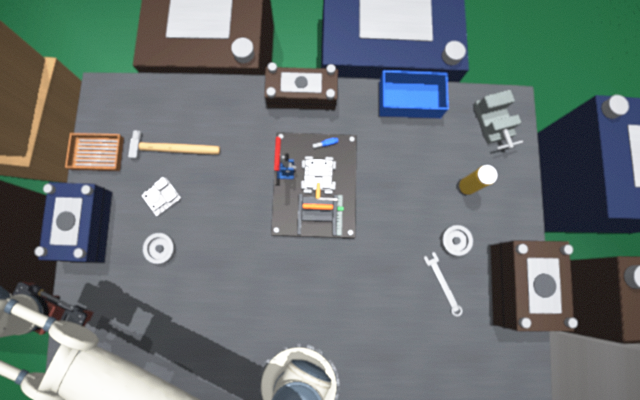

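The side view shows the fixture at about (285–390, 200–255), with the red bar at (345,156). In the top view the plate spans cols 273–357 and rows 133–237, with the red bar at col 278 and the orange bar at (318,206). The nest is roughly aligned with the world frame.

```bash
python3 - <<'E'
import cv2
a=cv2.imread("pics/top0.png")[125:245,265:365];b=cv2.imread("pics/side0.png")[145:260,275:400]
cv2.imwrite("pics/tc.png",cv2.resize(a,None,fx=5,fy=5,interpolation=cv2.INTER_CUBIC))
cv2.imwrite("pics/sc.png",cv2.resize(b,None,fx=5,fy=5,interpolation=cv2.INTER_CUBIC))
E
```

```text
(no output)
```

View pics/tc.png

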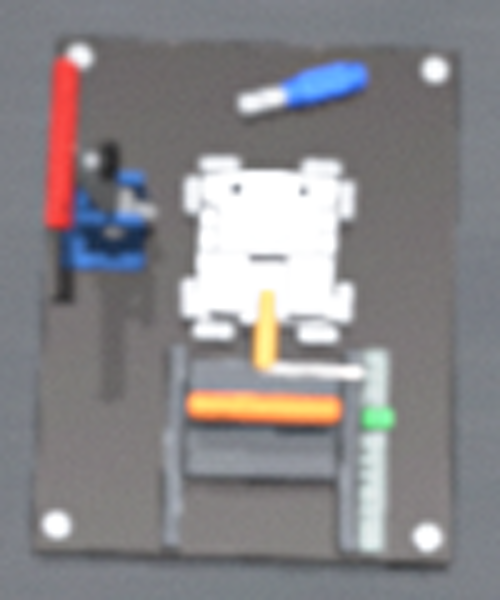

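View pics/sc.png

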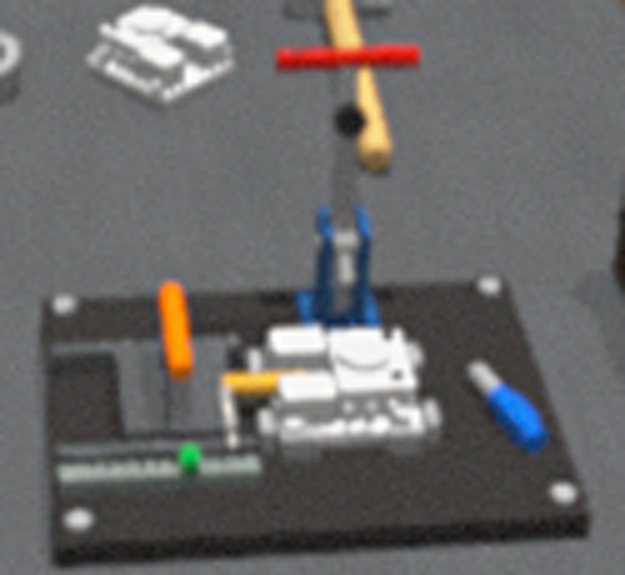

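```bash
cat > h.py <<'E'
import cv2,numpy as np
from scipy.optimize import least_squares
from cell import arm, eyes, telemetry, hand_in
def cam(n):
    m=eyes.camera_model(n); f=200/np.tan(np.radians(m["vfov"])/2)
    return np.array([[f,0,m["cx"]],[0,f,m["cy"]],[0,0,1]]),m["dist"],m["R"],m["t"]
C={n:cam(n) for n in("side","top")}
def proj(n,P):
    K,d,R,t=C[n]; return cv2.projectPoints(np.atleast_2d(P).astype(float),cv2.Rodrigues(R)[0],t,K,d)[0][:,0]
BOX={"top":(125,245,265,365),"side":(145,260,275,400)}
HUE={"red":[(0,4),(174,180)],"orange":[(8,17)],"green":[(50,75)]}
def blob(img,n,c):
    r0,r1,c0,c1=BOX[n]; h=cv2.cvtColor(img,cv2.COLOR_BGR2HSV)[r0:r1,c0:c1]
    m=np.zeros(h.shape[:2],bool)
    for a,b in HUE[c]: m|=(h[...,0]>=a)&(h[...,0]<=b)
    m&=(h[...,1]>140)&(h[...,2]>90)
    k,l,st,ce=cv2.connectedComponentsWithStats(m.astype(np.uint8))
    i=1+np.argmax(st[1:,4]); w=(l==i)
    v,u=np.nonzero(w); return np.array([u.mean()+c0,v.mean()+r0]),st[i]
def tri(pix):
    return least_squares(lambda X:np.concatenate([proj(n,X)[0]-pix[n] for n in pix]),[.55,0,.1])
def n2w(p,P):
    P=np.atleast_2d(P);c,s=np.cos(p[2]),np.sin(p[2]); return np.c_[P[:,0]*c-P[:,1]*s+p[0],P[:,0]*s+P[:,1]*c+p[1],P[:,2]]
def w2n(p,P):
    d=np.atleast_2d(P)-[p[0],p[1],0];c,s=np.cos(p[2]),np.sin(p[2]); return np.c_[d[:,0]*c+d[:,1]*s,-d[:,0]*s+d[:,1]*c,d[:,2]]
E
python3 - <<'E'
from h import *
np.set_printoptions(precision=4,suppress=True)
im={n:cv2.imread(f"pics/{n}0.png") for n in("side","top")}
T={}
for c in HUE:
    px={}
    for n in im:
        px[n],st=blob(im[n],n,c); print(c,n,px[n],st)
    r=tri(px);T[c]=r.x; print(c,r.x,"res",r.fun)
cr=lambda L,o:(np.array(L)+.5)/5-.5+o
pt=cr([(58,38),(462,50),(450,567),(34,550)],(265,125)); ps=cr([(42,297),(508,282),(588,533),(55,562)],(275,145))
Q=np.array([(135,135,20),(135,-115,20),(-185,-115,20),(-185,135,20)])/1e3
# side: TL=(-185,135) TR=(135,135) BR=(135,-115) BL
Qs=Q[[3,0,1,2]]; ps[2:]-=np.array([0,3.])  # lower corners are maybe plate bottom
f=lambda p:np.concatenate([(proj("top",n2w(p,Q))-pt).ravel(),(proj("side",n2w(p,Qs[:2]))-ps[:2]).ravel(),
 4*((n2w(p,[.012,.112,.208])-T["red"])[0])*500,4*((n2w(p,[-.105,0,.085])-T["orange"])[0])*500])
r=least_squares(f,[.6,0,0]);print(r.x);print(r.fun[:12].reshape(-1,2));print(r.fun[12:].reshape(-1,3)/2,"mm")
for c in T: print(c,w2n(r.x,T[c]))
E
```

```text
red side [343.7549 156.0196] [ 55   9  29   5 102]
red top [277.0581 153.5161] [  9  12   7  34 155]
red [0.6236 0.0697 0.2122] res [ 0.0212 -0.0058 -0.0009  0.0184]
orange side [309.5072 210.8696] [32 57  6 19 69]
orange top [318.5902 207.7049] [38 80 30  5 61]
orange [ 0.5047 -0.045   0.0899] res [-0.6767  0.1323 -0.0012 -0.6448]
green side [312.4    235.9333] [36 89  4  5 15]Traceback (most recent call last):
  File "<stdin>", line 8, in <module>
  File "h.py", line 18, in blob
    i=1+np.argmax(st[1:,4]); w=(l==i)
        ~~~~~~~~~^^^^^^^^^^
    return _wrapfunc(a, 'argmax', axis=axis, out=out, **kwds)
    return bound(*args, **kwds)
ValueError: attempt to get argmax of an empty sequence
```

```bash
sed -i 's/(8,17)/(5,18)/;s/(50,75)/(45,80)/;s/>140)&(h\[...,2\]>90)/>(120 if c!="orange" else 150))\&(h[...,2]>80)/' h.py
python3 - <<'E'
from h import *
np.set_printoptions(precision=4,suppress=True)
im={n:cv2.imread(f"pics/{n}0.png") for n in("side","top")}
h=cv2.cvtColor(im["top"],cv2.COLOR_BGR2HSV);print(h[200:213,318].tolist(),h[208,336:347].tolist())
T={}
for c in HUE:
    px={}
    for n in im:
        px[n],st=blob(im[n],n,c); print(c,n,px[n],st)
    r=tri(px);T[c]=r.x; print(c,r.x,"res",r.fun)
cr=lambda L,o:(np.array(L)+.5)/5-.5+o
pt=cr([(58,38),(462,50),(450,567),(34,550)],(265,125)); ps=cr([(42,297),(508,282)],(275,145))
Q=np.array([(135,135,20),(135,-115,20),(-185,-115,20),(-185,135,20)])/1e3
Qs=Q[[3,0]]
f=lambda p:np.concatenate([(proj("top",n2w(p,Q))-pt).ravel(),(proj("side",n2w(p,Qs))-ps).ravel(),
 2000*((n2w(p,[.012,.112,.208])-T["red"])[0]),2000*((n2w(p,[-.105,0,.085])-T["orange"])[0])])
r=least_squares(f,[.6,0,0]);print(r.x);print(r.fun[:12].reshape(-1,2));print(r.fun[12:].reshape(-1,3)/2,"mm")
for c in T: print(c,w2n(r.x,T[c]))
E
```

```text
[[117, 13, 174], [108, 24, 162], [111, 22, 160], [3, 58, 194], [12, 138, 255], [20, 147, 255], [23, 140, 255], [18, 157, 255], [11, 176, 253], [7, 131, 160], [120, 18, 100], [106, 25, 131], [108, 22, 140]] [[83, 23, 142], [68, 98, 179], [68, 122, 236], [69, 115, 248], [69, 112, 249], [70, 113, 251], [69, 109, 252], [66, 89, 209], [58, 25, 141], [174, 10, 128], [8, 8, 128]]
red side [343.8426 155.9722] [ 55   9  29   5 108]
red top [276.9598 153.4425] [  9  12   7  34 174]
red [0.6238 0.07   0.2122] res [-0.0012  0.0003  0.0001 -0.001 ]
orange side [309.5926 210.7778] [32 57  6 19 81]
orange top [317.6949 207.7627] [38 80 30  5 59]
orange [ 0.5049 -0.0424  0.0884] res [-0.7576  0.1481 -0.0013 -0.7211]
green side [312.4737 235.9474] [36 89  4  6 19]
green top [338.3333 208.6667] [73 83  2  2  3]
green [ 0.5101 -0.1044  0.0403] res [-0.2061  0.0399 -0.0007 -0.2076]
[ 0.6106 -0.0426 -0.0068]
[[-0.102   0.1276]
 [-0.5078  0.7456]
 [ 0.1977  0.3805]
 [-0.7976  0.7924]
 [-0.618   1.0151]
 [-0.5043  0.001 ]]
[[-0.4583 -0.6406 -4.1585]
 [ 0.7127  0.5801 -3.41  ]] mm
red [[0.0125 0.1126 0.2122]]
orange [[-0.1057 -0.0006  0.0884]]
green [[-0.1001 -0.0625  0.0403]]
```

```bash
sed -i 's/(5,18)/(5,26)/;s/(120 if c!="orange" else 150)/{"red":120,"orange":115,"green":75}[c]/' h.py
python3 - <<'E'
from h import *
np.set_printoptions(precision=4,suppress=True)
im={n:cv2.imread(f"pics/{n}0.png") for n in("side","top")}
T={}
for c in HUE:
    px={}
    for n in im:
        px[n],st=blob(im[n],n,c); print(c,n,px[n],st)
    r=tri(px);T[c]=r.x; print(c,r.x,"res",r.fun)
p=[.6106,-.0426,-.0068]
for c in T: print(c,w2n(p,T[c]))
# index line and green top predicted, for travel 0.025..0.05
for z in(.04,.045,.05):
  for n in C: print(z,n,proj(n,n2w(p,[[-.1,-.067,z],[-.11,-.067,z],[-.12,-.067,z]])).ravel())
for n in C: print("idx",proj(n,n2w(p,[[-.075,-.045,.042],[-.075,.04,.042]])).ravel())
E
```

```text
red side [343.8426 155.9722] [ 55   9  29   5 108]
red top [276.9598 153.4425] [  9  12   7  34 174]
red [0.6238 0.07   0.2122] res [-0.0012  0.0003  0.0001 -0.001 ]
orange side [309.6355 210.5421] [ 31  56   8  20 107]
orange top [317.7633 206.3254] [ 37  79  31   6 169]
orange [ 0.507  -0.0426  0.0897] res [-0.0999  0.0196 -0.0001 -0.095 ]
green side [312.5385 236.1538] [35 89  6  6 26]
green top [340.     208.3846] [72 82  7  4 26]
green [ 0.5102 -0.1091  0.0434] res [-0.0825  0.016  -0.0003 -0.0833]
red [[0.0124 0.1127 0.2122]]
orange [[-0.1036 -0.0007  0.0897]]
green [[-0.0999 -0.0672  0.0434]]
0.04 side [312.4217 237.0139 309.0759 237.177  305.7262 237.3398]
0.04 top [339.8409 208.4978 339.7614 211.8437 339.6814 215.1989]
0.045 side [312.4302 235.7061 309.077  235.8688 305.72   236.0312]
0.045 top [339.9638 208.2379 339.8841 211.5963 339.804  214.9641]
0.05 side [312.4388 234.3925 309.0782 234.5547 305.7138 234.7167]
0.05 top [340.0876 207.976  340.0079 211.347  339.9276 214.7274]
idx [320.0666 231.5005 317.4869 214.9159]
idx [332.6722 199.7902 303.9899 198.7519]
```

```bash
cat > to.py <<'E'
# remaining shift/turn in tool axes to target TCP x y z (nest-aligned, tool y = nest x, tool down)
import sys,numpy as np
from cell import arm, eyes, telemetry, hand_in
from scipy.spatial.transform import Rotation as Ro
s=telemetry.read_state();R=s["tcp_rot"];a=-.0068;c,n=np.cos(a),np.sin(a)
Rt=np.array([[-n,c,0],[c,n,0],[0,0,-1.]])
d=R.T@(np.array(list(map(float,sys.argv[1:4])))-s["eef_pos"])
print(np.round(d,4),np.round(Ro.from_matrix(R.T@Rt).as_rotvec(),4))
E
python3 to.py .6238 .13 .40
```

```text
[-0.5367 -0.2566  0.004 ] [-1.6000e-03  1.0000e-03  1.2138e+00]
```

Units first: shifts go in shares of 0.5 m and turns go in shares of 180 degrees. So -0.19 m / 0.5 = -0.38, -0.15 m / 0.5 = -0.3, 0.45 rad / 3.1416 = 0.1432.

```bash
python3 drive.py '{"dx":[-0.04, -0.12, -0.21, -0.3, -0.38], "dy":[-0.02, -0.06, -0.1, -0.14, -0.18], "dz":[0, 0, 0, 0, 0], "wx":[0, 0, 0, 0, 0], "wy":[0, 0, 0, 0, 0], "wz":[0.0159, 0.0477, 0.0796, 0.1114, 0.1432], "jaw":[0.036, 0.036, 0.036, 0.036, 0.036]}'; python3 to.py .6238 .13 .40
```

```text
time_s: 0.6
eef_pos: [0.3602, 0.4074, 0.4041]
tcp_rot: [[-0.684, 0.73, -0.0], [0.73, 0.684, -0.001], [-0.0, -0.001, -1.0]]
wrist_force: [0.2, 0.9, -0.0]
opening: 0.0511
grasp_force: 0.0
[-0.3827  0.0027  0.0042] [-6.000e-04  6.000e-04  7.596e-01]
```

To row units: -0.22 m / 0.5 = -0.44, -0.18 m / 0.5 = -0.36, 0.5 rad / 3.1416 = 0.1592.

```bash
python3 drive.py '{"dx":[-0.09, -0.18, -0.27, -0.36, -0.44], "dy":[0, 0, 0, 0, 0], "dz":[0, 0, 0, 0, 0], "wx":[0, 0, 0, 0, 0], "wy":[0, 0, 0, 0, 0], "wz":[0.0318, 0.0637, 0.0955, 0.1273, 0.1592], "jaw":[0.036, 0.036, 0.036, 0.036, 0.036]}'; python3 to.py .6238 .13 .40
```

```text
time_s: 1.1
eef_pos: [0.5113, 0.2473, 0.4041]
tcp_rot: [[-0.25, 0.968, -0.001], [0.968, 0.25, -0.0], [-0.0, -0.001, -1.0]]
wrist_force: [0.8, 0.3, 0.8]
opening: 0.0356
grasp_force: 0.0
[-0.1416  0.0797  0.0041] [-0.0006  0.0003  0.259 ]
```

```bash
python3 drive.py '{"dx":[0, 0], "dy":[0, 0], "dz":[0, 0], "wx":[0, 0], "wy":[0, 0], "wz":[0, 0], "jaw":[0.036, 0.036]}'; python3 to.py .6238 .13 .40
```

```text
time_s: 1.3
eef_pos: [0.5105, 0.2485, 0.4039]
tcp_rot: [[-0.253, 0.967, -0.002], [0.967, 0.253, -0.0], [0.0, -0.002, -1.0]]
wrist_force: [-0.5, 0.4, 0.2]
opening: 0.036
grasp_force: 0.0
[-0.1434  0.0796  0.0038] [-0.0015 -0.      0.2629]
```

To row units: -0.1434 m / 0.5 = -0.2868, -0.135 m / 0.5 = -0.27, 0.263 rad / 3.1416 = 0.0837.

```bash
python3 drive.py '{"dx":[-0.08, -0.16, -0.23, -0.27, -0.2868], "dy":[0.04, 0.088, 0.13, 0.15, 0.1592], "dz":[0, 0, 0.004, 0.008, 0.008], "wx":[0, 0, 0, 0, 0], "wy":[0, 0, 0, 0, 0], "wz":[0.0223, 0.0446, 0.0668, 0.0796, 0.0837], "jaw":[0.036, 0.036, 0.036, 0.036, 0.036]}'; python3 to.py .6238 .13 .36
```

```text
time_s: 1.8
eef_pos: [0.6241, 0.1305, 0.3995]
tcp_rot: [[0.006, 1.0, -0.002], [1.0, -0.006, -0.0], [-0.0, -0.002, -1.0]]
wrist_force: [-0.3, 0.9, 0.2]
opening: 0.0357
grasp_force: 0.0
[-0.0005 -0.0003  0.0395] [-0.0017  0.0002  0.0006]
```

```bash
python3 drive.py '{"dx":[0, 0, 0, 0], "dy":[0, 0, 0, 0], "dz":[0.03, 0.06, 0.08, 0.08], "wx":[0, 0, 0, 0], "wy":[0, 0, 0, 0], "wz":[0, 0, 0, 0], "jaw":[0.036, 0.036, 0.036, 0.036]}'; python3 to.py .6238 .09 .36; python3 - <<'E'
from h import *
cv2.imwrite("pics/s1.png",cv2.resize(eyes.grab_frame("side")[80:260,250:430],None,fx=3.3,fy=3.3,interpolation=cv2.INTER_CUBIC))
E
```

```text
time_s: 2.2
eef_pos: [0.6226, 0.1318, 0.3575]
tcp_rot: [[0.004, 1.0, -0.005], [1.0, -0.004, -0.001], [-0.001, -0.005, -1.0]]
wrist_force: [0.3, 0.3, -0.0]
opening: 0.0361
grasp_force: 0.0
[-0.0418  0.0013 -0.0025] [-0.0046  0.0006  0.0029]
```

View pics/s1.png

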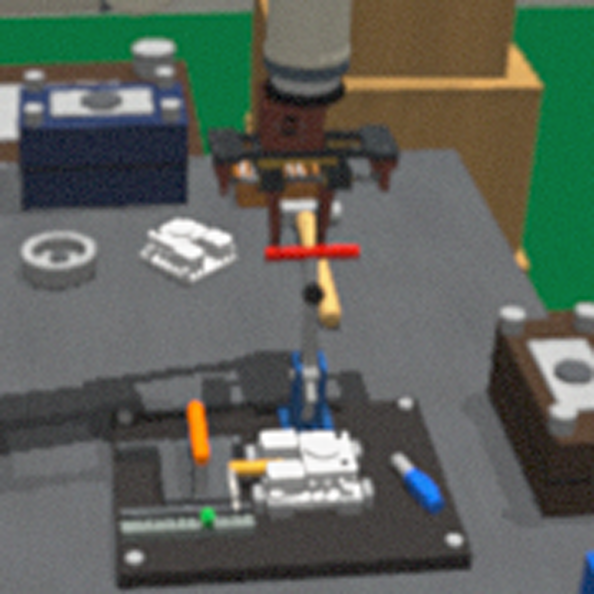

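The fingers, at crop (270–325, 190–240), stand behind the red bar (265–358, 252) with the arm between them. Next I push it over towards −y.

To row units: -0.075 m / 0.5 = -0.15, -0.03 m / 0.5 = -0.06.

```bash
python3 drive.py '{"dx":[-0.03, -0.06, -0.09, -0.12, -0.15], "dy":[0, 0, 0, 0, 0], "dz":[0, 0, 0, 0, 0], "wx":[0, 0, 0, 0, 0], "wy":[0, 0, 0, 0, 0], "wz":[0, 0, 0, 0, 0], "jaw":[0.036, 0.036, 0.036, 0.036, 0.036]}'; python3 drive.py '{"dx":[-0.04, -0.08, -0.12, -0.16, -0.18], "dy":[0, 0, 0, 0, 0], "dz":[0, 0, 0, 0, 0], "wx":[0, 0, 0, 0, 0], "wy":[0, 0, 0, 0, 0], "wz":[0, 0, 0, 0, 0], "jaw":[0.036, 0.036, 0.036, 0.036, 0.036]}'
```

```text
time_s: 2.75
eef_pos: [0.6228, 0.0561, 0.3641]
tcp_rot: [[0.004, 1.0, 0.005], [1.0, -0.004, 0.006], [0.006, 0.005, -1.0]]
wrist_force: [-0.6, 10.4, 5.4]
opening: 0.0361
grasp_force: 5.2
time_s: 3.25
eef_pos: [0.6223, -0.0366, 0.36]
tcp_rot: [[0.008, 1.0, -0.001], [1.0, -0.008, -0.0], [-0.0, -0.001, -1.0]]
wrist_force: [-0.2, -0.7, -0.2]
opening: 0.0361
grasp_force: 0.0
```

To row units: -0.115 m / 0.5 = -0.23, -0.1 m / 0.5 = -0.2.

```bash
python3 drive.py '{"dx":[0, 0, 0, 0, 0], "dy":[0, -0.04, -0.12, -0.2, -0.23], "dz":[-0.04, -0.08, -0.08, -0.08, -0.08], "wx":[0, 0, 0, 0, 0], "wy":[0, 0, 0, 0, 0], "wz":[0, 0, 0, 0, 0], "jaw":[0.05, 0.05, 0.05, 0.05, 0.05]}'; for i in 1 2 3; do python3 drive.py '{"dx":[0, 0, 0, 0, 0], "dy":[0, 0, 0, 0, 0], "dz":[0, 0, 0, 0, 0], "wx":[0, 0, 0, 0, 0], "wy":[0, 0, 0, 0, 0], "wz":[0, 0, 0, 0, 0], "jaw":[0.05, 0.05, 0.05, 0.05, 0.05]}' | head -2; done; python3 to.py .506 -.042 .248; python3 - <<'E'
from h import *
cv2.imwrite("pics/s2.png",cv2.resize(eyes.grab_frame("side")[120:270,260:410],None,fx=4,fy=4,interpolation=cv2.INTER_CUBIC))
E
```

```text
time_s: 3.75
eef_pos: [0.505, -0.0346, 0.4024]
tcp_rot: [[0.008, 1.0, 0.002], [1.0, -0.008, -0.001], [-0.001, 0.003, -1.0]]
wrist_force: [0.1, 0.5, -0.1]
opening: 0.0501
grasp_force: 0.0
time_s: 4.25
eef_pos: [0.5082, -0.0337, 0.4002]
time_s: 4.75
eef_pos: [0.5076, -0.0336, 0.4007]
time_s: 5.25
eef_pos: [0.5076, -0.0337, 0.4006]
[-0.0083 -0.0015  0.1526] [0.     0.     0.0008]
```

View pics/s2.png

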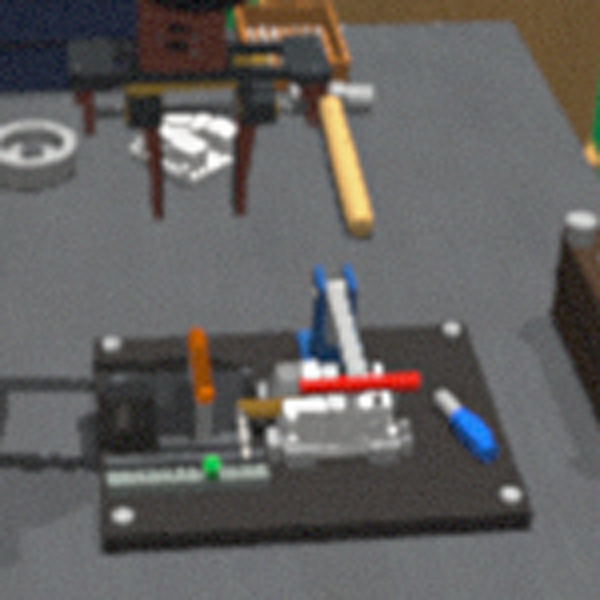

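The clamp is closed: the red bar is now at crop (300–420, 382) over the casting, and the slide is still home. Next I lower over the orange bar and grip it.

To row units: 0.1526 m / 0.5 = 0.3052, -0.0015 m / 0.5 = -0.003.

```bash
python3 drive.py '{"dx":[-0.016, -0.016, -0.016, -0.016, -0.016], "dy":[-0.003, -0.003, -0.003, -0.003, -0.003], "dz":[0.06, 0.14, 0.22, 0.28, 0.3052], "wx":[0, 0, 0, 0, 0], "wy":[0, 0, 0, 0, 0], "wz":[0, 0, 0, 0, 0], "jaw":[0.05, 0.05, 0.05, 0.05, 0.05]}'; python3 drive.py '{"dx":[0, 0, 0, 0, 0], "dy":[0, 0, 0, 0, 0], "dz":[0, 0, 0, 0, 0], "wx":[0, 0, 0, 0, 0], "wy":[0, 0, 0, 0, 0], "wz":[0, 0, 0, 0, 0], "jaw":[0.05, 0.03, 0.015, 0.008, 0.008]}'; python3 drive.py '{"dx":[0, 0, 0], "dy":[0, 0, 0], "dz":[0, 0, 0], "wx":[0, 0, 0], "wy":[0, 0, 0], "wz":[0, 0, 0], "jaw":[0.008, 0.008, 0.008]}'
```

```text
time_s: 5.8
eef_pos: [0.5051, -0.0416, 0.2443]
tcp_rot: [[0.006, 1.0, -0.005], [1.0, -0.006, 0.001], [0.001, -0.005, -1.0]]
wrist_force: [-0.1, 0.6, -0.1]
opening: 0.0501
grasp_force: 0.0
time_s: 6.3
eef_pos: [0.5063, -0.0417, 0.2493]
tcp_rot: [[0.006, 1.0, 0.002], [1.0, -0.006, -0.0], [-0.0, 0.002, -1.0]]
wrist_force: [-0.7, 0.5, 0.3]
opening: 0.0213
grasp_force: 0.0
time_s: 6.6
eef_pos: [0.5067, -0.0417, 0.2491]
tcp_rot: [[0.006, 1.0, 0.004], [1.0, -0.006, -0.0], [-0.0, 0.004, -1.0]]
wrist_force: [5.3, -0.1, 0.5]
opening: 0.0134
grasp_force: 30.0
```

To row units: -0.026 m / 0.5 = -0.052, -0.024 m / 0.5 = -0.048.

```bash
python3 drive.py '{"dx":[0, 0, 0, 0, 0], "dy":[-0.012, -0.024, -0.036, -0.048, -0.052], "dz":[0, 0, 0, 0, 0], "wx":[0, 0, 0, 0, 0], "wy":[0, 0, 0, 0, 0], "wz":[0, 0, 0, 0, 0], "jaw":[0.008, 0.008, 0.008, 0.008, 0.008]}';python3 drive.py '{"dx":[0, 0, 0], "dy":[0, 0, 0], "dz":[0, 0, 0], "wx":[0, 0, 0], "wy":[0, 0, 0], "wz":[0, 0, 0], "jaw":[0.008, 0.008, 0.008]}'; python3 - <<'E'
from h import *
b=eyes.grab_frame("side")[190:250,280:360]; cv2.imwrite("pics/s3.png",cv2.resize(b,None,fx=8,fy=8,interpolation=cv2.INTER_CUBIC))
E
```

```text
time_s: 7.1
eef_pos: [0.4809, -0.0415, 0.2491]
tcp_rot: [[0.006, 1.0, 0.006], [1.0, -0.006, -0.0], [-0.0, 0.006, -1.0]]
wrist_force: [9.9, -0.6, -1.1]
opening: 0.0133
grasp_force: 30.0
time_s: 7.4
eef_pos: [0.481, -0.0416, 0.2491]
tcp_rot: [[0.006, 1.0, 0.005], [1.0, -0.006, -0.0], [-0.0, 0.005, -1.0]]
wrist_force: [8.6, 0.2, -0.7]
opening: 0.0131
grasp_force: 30.0
```

View pics/s3.png

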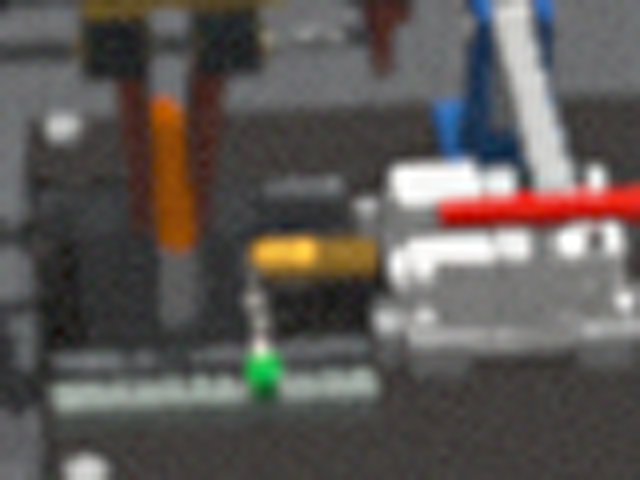

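The white line's end (261,345) runs straight into the green block (263,372), so by my estimate it is within about 1 mm of the block's middle. The red bar is down on the casting. I'll hold briefly, then hand in.

To row units: -0.0005 m / 0.5 = -0.001.

```bash
python3 drive.py '{"dx":[0, 0, 0, 0, 0], "dy":[-0.001, -0.001, -0.001, -0.001, -0.001], "dz":[0, 0, 0, 0, 0], "wx":[0, 0, 0, 0, 0], "wy":[0, 0, 0, 0, 0], "wz":[0, 0, 0, 0, 0], "jaw":[0.008, 0.008, 0.008, 0.008, 0.008]}';python3 drive.py '{"dx":[0, 0, 0, 0, 0], "dy":[0, 0, 0, 0, 0], "dz":[0, 0, 0, 0, 0], "wx":[0, 0, 0, 0, 0], "wy":[0, 0, 0, 0, 0], "wz":[0, 0, 0, 0, 0], "jaw":[0.008, 0.008, 0.008, 0.008, 0.008]}'; python3 -c "
from cell import arm, eyes, telemetry, hand_in
print(hand_in())"
```

```text
time_s: 7.95
eef_pos: [0.4807, -0.0415, 0.2491]
tcp_rot: [[0.006, 1.0, 0.006], [1.0, -0.006, -0.0], [-0.0, 0.006, -1.0]]
wrist_force: [8.8, 0.1, -0.4]
opening: 0.0134
grasp_force: 30.0
time_s: 8.45
eef_pos: [0.4807, -0.0416, 0.2491]
tcp_rot: [[0.006, 1.0, 0.006], [1.0, -0.006, -0.0], [-0.0, 0.006, -1.0]]
wrist_force: [9.3, -0.4, -0.5]
opening: 0.0129
grasp_force: 30.0
the job is handed in; nothing more can be done
None
```

I handed the job in at about 8.5 s: the clamp is closed on the casting, and the gripper holds the slide with its index line about 1 mm from the green block's middle, as measured in the last picture; no verdict was returned, and I did not measure the pad's force on the casting.

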